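Block a laptop drive in its bay and hold it flush

ROBOT

A 6-joint arm with a two-finger parallel gripper is mounted at the origin on the work surface. World frame = base frame: x ahead of the robot, y to its left, z up, the work surface at z = 0. Lengths are in m, angles in rad, forces in N, time in s.
With the tool pointing down it reaches from about 0.25 to 0.775 m from the base axis. Payload 8.9 kg.
Tool frame: the origin (TCP) lies midway between the tips of the shut fingers; the grasp point (between the pads) lies 19 mm behind it (manip.grip_depth is the distance from the TCP to the grasp point, in m); z points along the fingers, y is the direction in which the jaws open and shut (so a half turn about z gives the same grasp; the last joint's range is limited). The gripper opens to 85 mm and grips with 20 to 120 N. Pads are 22 mm wide; open, the fingers measure 114 mm over their backs; the gripper's body (76 mm by 85 mm) begins 54 mm behind the grasp point. The pads swing forward as they close: fully open they stand 13 mm farther back than shut.
Start: joints at [1.103, 0.291, -0.153, 1.127, 0, 1.431], TCP at [0.17, 0.497, 0.231] pointing down, gripper open.
Joint ranges: [-2.52, 2.52], [-0.91, 1.74], [-1.3, 1.37], [-1.96, 2.02], [-1.52, 1.47], [-3.14, 3.14]. Speed limits (rad/s): [2.22, 2.22, 2.79, 3.14, 3.14, 3.14].

INTERFACE

Orientations are given as a unit quaternion [w, x, y, z].
In Python, from station import manip gives the robot as it stands. The module is installed in compiled form; this text tells all that it offers.
- The arm moves only by the shell command python3 -m handwheel 'ROWS' [FORCE]. ROWS is JSON, a list of rows, each a list of 5 numbers: the shift along the tool's x, y, z in cm, then the turn about the tool's z in rad, then the opening in per cent of the stroke, from 0 (shut) to 100 (fully open). In form: [[dx, dy, dz, turn, claw], ...]. A call has 1 to 8 rows; each row shifts and turns the pose as measured when the row begins, along the tool's axes as they then stand; what a row does not reach is not made up. A row lasts 1/8 s, in which the tool goes at most 62.5 mm and 10.7 degrees, less where a joint would pass 70% of its speed; a pose out of reach is approached as far as the arm can. A call with a gripper value outside its range is refused whole. The fingers move at their own pace and stop on an object; FORCE is the grip in N (left out, the last holds). Time passes only in rows, so rows that do not move let the fingers close. It gives the time, the measured TCP pose, the force and the opening at its end, in the units of the state.
- manip.read_state(): the state, without advancing time (a new reading comes with each control period).
- manip.snapshot(name): name is "scene" or "top" or "wrist"; returns the picture (400x640x3 uint8, red, green, blue); there is no depth.
- manip.camera_info(name): a dict with "fovy" (degrees; the focal length in pixels is half the picture's height over the tangent of half this angle, whatever the lens; pixels are square), "cx", "cy" (the principal point, pixels), "rvec" (rotation vector, rad) and "tvec" (3), from world to camera coordinates, as OpenCV has them; the wrist camera has in their place "T_tool_cam" (4x4, takes a point from camera to tool coordinates, whose origin is the TCP and whose axes are the flange's). Camera axes: x right, y down, z forward; pixel columns grow to the right and rows downward; lengths in m; the calibration is good to about 2 mm. A picture is of the moment at which its call begins: read the wrist's pose just before it. camera_info takes no time and is no camera call.
- manip.hand_in(): hands the job in, once; it reports no verdict.
Trained networks look in the newest picture that a camera, given by its name, has taken for a name from the list of things; names that differ only in an ending like _2 or _b are one class to them, and where a whole thing is asked for, a point or a joint stands for the part that bears it (a point fixed in the world has none). Each returns a list of dicts, best first, with "confidence" (0 to 1); they miss things now and then, are a little off and sometimes report something else, mostly with a low value. They report only what shows in the picture. A call takes as long as a camera call.
- manip.search_frame(thing, camera): "bbox" ([centre column, centre row, width, height] in pixels, round what is visible of it).
- manip.cut_out(thing, camera): "region" (400x640 bool, what is visible of it) and "bbox" ([centre column, centre row, width, height] in pixels, round what is visible of it).
- manip.pinpoint(thing, camera): "pixel" ([row, column] in pixels: a listed point, or the origin of a listed thing).
The state is a dict: "t": time; "q": joint angles; "qvel": joint speeds; "joint_efforts": joint torques, N m; "eef_pos": TCP position; "tcp_rot": TCP orientation; "contact_force": force on the tool from outside, world axes, zero at the start; "ft_torque": the same for the moment, N m; "width": finger opening in m.
Only numpy, scipy, OpenCV 4.12 (cv2) and the standard library are available. Lean on these libraries where they do the work, as an engineer would, in place of code of your own. Each camera call takes 0.05 s, during which the arm holds its last target. There are 200 camera calls.

TASK

Secure the drive in the opened laptop for its screws: take the thinner of the two loose black plastic end blocks and slide it upright into the gap behind the drive's free end, in the half of the gap that the screw post leaves wide enough, then push it down fully home on the bay floor. Then press the sprung-up free end of the drive gently down until the drive lies flush in its bay, and finish while still holding it pressed flush. Leave the other things on the bench where they are.

Things in the scene. Friction and masses are not known exactly. Their poses are not given: they have to be found in the camera images.
- laptop: Opened laptop base lying on a 3 mm mat, fixed, 228 mm (x) x 330 mm (y) x 20 mm; origin under its centre. The drive bay is in its -x, -y quarter: bay floor 6 mm above the origin, bay walls and outer rim all 20 mm. Apart from the drive, everything in it is lower than the rim.
- gap (a point): Middle of the gap between the drive's free end and the bay's end wall, at rim height, half-way across; axes as the laptop: x along the gap, y across it towards the drive, z up. The gap is 74 mm long and 14 mm deep down to the bay floor; 12 mm wide from drive to wall (whose top edge flares out 2.5 mm), but only 7.5 mm at the screw post. The drive's sprung-up end stands 3.8 mm above this point.
- post_top (a point): Top of the grey screw post (26 mm along the gap, 4.5 mm across, 13 mm tall, brass insert), fixed to the end wall 23 mm from the gap's middle, in its +x or -x half (varies). The wide part of the gap is the 47 mm from the post to the other side wall; its middle is 13.5 mm from the gap point, away from the post. A leaf spring on the wall there (see spacer_mid) gives way.
- spacer_mid (a point): Centre (half-way up) of the thinner end block: loose black plastic, 32 mm long (its x), 10 mm thick (y), 20 mm tall (z), lower long edges rounded, 20 g, upright on the mat. In the gap the leaf spring (2.8 mm proud of the wall) presses it against the drive with 1 to 2 N, so it must be pushed down (about 5 N). Fully home its centre is 4 mm below the gap point, its top 6 mm above the rim.
- thick_block_mid (a point): Centre of the thicker end block for another drive size, 32 x 16 x 20 mm, same plastic, standing upright; too thick for the gap, not to be used. The two blocks swap places.
- drive: The 2.5-inch drive, a flat silver metal slab 70 mm (x) x 100 mm (y) x 9.5 mm (z) with a small white label, already plugged in its socket in the bay. Origin on the hinge line at its plugged end, mid-thickness; its free end is 100 mm along its -y. It tilts up about its plugged end, springing up. Its tilt is 0 when flush (firm stop) and 0.038 rad at rest.
- drive_end (a point): The place to press: top face of the drive, mid-width, 20 mm in from the free end (further from the gap). Flush: level with the gap point's height; sprung up it is 3.0 mm higher. About 6 N down here brings the drive flush, where it meets a firm stop.
- screwdriver: Bystander: screwdriver 170 mm long lying on the mat; leave it.
- old_drive: Bystander: removed drive 100 x 70 x 9.5 mm lying on the mat; leave it.
- memory: Bystander: green memory module 30 x 68 x 4 mm lying on the mat; leave it.
- cleaner: Bystander: clear bottle, diameter 48 mm, 130 mm tall; leave it.
- brush: Bystander: brush 160 mm long lying on the mat; leave it.

How it is judged:
By the outcome, as a careful person would: the job done as asked, in the order asked, and still so for the second after the job is handed in, while the arm keeps its last pose, push and grip.
It also fails if it takes over 45 s, if anything falls off the work surface, if the arm or the gripper's body presses on something with over 40 N, if the wrist force passes 120 N, or if a joint passes its speed limit or range.

## Working session

There is one attempt and no reset: what is moved stays moved. The work goes in short steps, Python scripts to look and compute and a shell command to move; the robot and the scene stay as the last step left them, time stands still between calls to the robot, and variables do not carry over. Pictures are saved under pics/ and viewed, about 8 in all and at most 12, crops included, and the job is handed in when it is done.

```bash
mkdir -p pics
cat > h.py <<'E'
import numpy as np, cv2
from scipy.spatial.transform import Rotation as R
from station import manip
def cam(name, st=None):
    i=manip.camera_info(name); f=200/np.tan(np.radians(i['fovy'])/2)
    K=np.array([[f,0,i['cx']],[0,f,i['cy']],[0,0,1]])
    if name=='wrist':
        st=st or manip.read_state(); w,x,y,z=st['tcp_rot']
        T=np.eye(4);T[:3,:3]=R.from_quat([x,y,z,w]).as_matrix();T[:3,3]=st['eef_pos']
        M=T@np.array(i['T_tool_cam'])
    else:
        Rc=R.from_rotvec(i['rvec']).as_matrix(); M=np.eye(4); M[:3,:3]=Rc.T; M[:3,3]=-Rc.T@np.array(i['tvec'])
    return K,M
def ray(name,col,row,z,c=None):
    K,M=c or cam(name); d=M[:3,:3]@np.linalg.solve(K,[col,row,1]); o=M[:3,3]
    return o+d*(z-o[2])/d[2]
def proj(c,p):
    K,M=c; q=M[:3,:3].T@(np.array(p)-M[:3,3]); q=K@q; return q[:2]/q[2]
def snap(name,fn):
    st=manip.read_state(); im=manip.snapshot(name); cv2.imwrite('pics/'+fn,im[:,:,::-1]); return im,cam(name,st)
E
python3 - <<'E'
from h import *
st=manip.read_state(); print(st)
for n in('top','scene'):
    im,c=snap(n,n+'0.png'); print(n,c[1][:3,3].round(3))
    for th,z in(('gap',.023),('post_top',.022),('spacer_mid',.013),('thick_block_mid',.013),('drive_end',.026),('laptop',.003),('drive',.018)):
        r=manip.pinpoint(th,n)
        for d in r[:2]: 
            p=d['pixel']; print(th,np.round(p,1),round(d['confidence'],2),ray(n,p[1],p[0],z,c).round(4))
E
```

```text
{'t': 0.0, 'q': array([ 1.10271793e+00,  2.91307604e-01, -1.54128101e-01,  1.12666695e+00,
        1.01487927e-05,  1.43150642e+00]), 'qvel': array([-2.14523931e-03, -3.49077863e-05, -5.03993605e-04,  3.79259695e-04,
       -1.64496852e-03, -1.54237028e-03]), 'joint_efforts': array([-1.00431724e-03, -5.37141895e+01,  3.31365931e+01,  1.59165548e-02,
       -2.60405704e-04,  3.03470827e-06]), 'eef_pos': array([0.16931449, 0.49649731, 0.23071743]), 'tcp_rot': array([-2.00163440e-04,  1.63654744e-01,  9.86517460e-01, -6.21760259e-04]), 'contact_force': array([ 0.55908186, -0.04143019,  0.10964936]), 'ft_torque': array([-0.01254971,  0.00513339, -0.00041369]), 'width': 0.08541001404876872}
top [ 0.416 -0.007  1.254]
gap [217.9 349.9] 0.8 [ 0.5124 -0.0551  0.023 ]
spacer_mid [239.7 442.3] 0.51 [ 0.4441 -0.3281  0.013 ]
thick_block_mid [202.2 449.3] 0.57 [ 0.5558 -0.3543  0.013 ]
drive_end [215.1 342.1] 0.64 [ 0.5209 -0.032   0.026 ]
drive_end [181.1 196. ] 0.42 [0.6313 0.4087 0.026 ]
laptop [190.9 312. ] 0.59 [0.5985 0.0581 0.003 ]
drive [178.1 194.5] 0.75 [0.642  0.4163 0.018 ]
drive [212.5 315. ] 0.71 [0.5307 0.049  0.018 ]
scene [ 1.282 -0.361  0.654]
post_top [218.8 332.3] 0.48 [0.6265 0.0418 0.022 ]
post_top [291.1 219.6] 0.18 [ 0.7218 -0.2853  0.022 ]
spacer_mid [223.3 170.5] 0.46 [ 0.4383 -0.3306  0.013 ]
thick_block_mid [257.8 169.2] 0.58 [ 0.5636 -0.3584  0.013 ]
thick_block_mid [222.8 170.4] 0.52 [ 0.4362 -0.3305  0.013 ]
drive_end [202.1 289.5] 0.79 [ 0.5146 -0.0279  0.026 ]
laptop [217.7 330.2] 0.95 [0.6002 0.0513 0.003 ]
drive [201.  313.4] 0.88 [0.531 0.037 0.018]
drive [190.9 448.8] 0.18 [0.6698 0.4049 0.018 ]
```

Run:
```python
import cv2,numpy as np
t=cv2.imread('pics/top0.png');s=cv2.imread('pics/scene0.png')
a=cv2.resize(t[140:290,250:490],(800,500),interpolation=cv2.INTER_CUBIC)
cv2.imwrite('pics/a.png',a); 
b=cv2.resize(s[140:300,130:370],(800,533),interpolation=cv2.INTER_CUBIC)
cv2.imwrite('pics/b.png',b)
```

```text
(no output)
```

View pics/a.png

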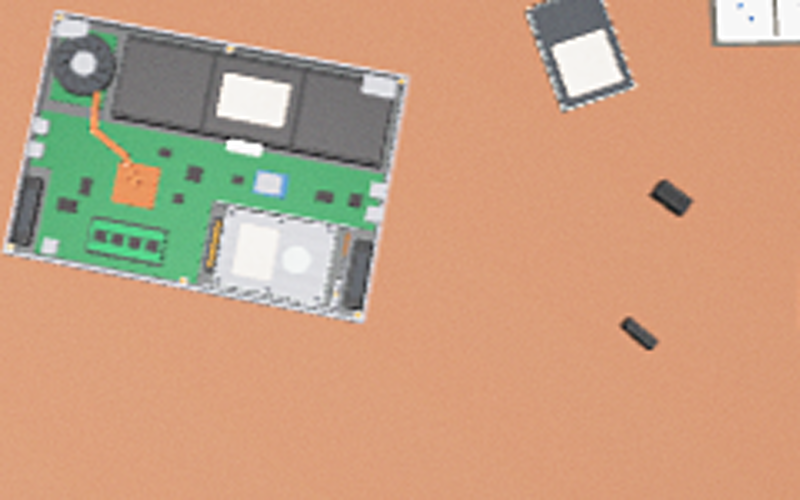

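View pics/b.png

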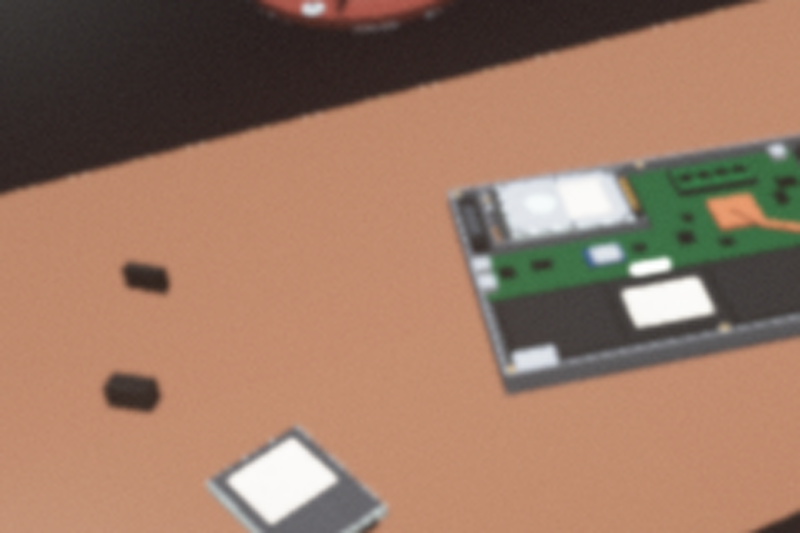

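The thin block is the narrow one at top px (442,240), with the thicker block at about (450,200). The drive's gap is near (350,218), and the laptop yaw is about -0.18. Which side the post is on isn't clear yet, so I'll fly over the gap and look from close by.

```bash
python3 -m handwheel '[[-4.5,-3.7,0,0,100],[-4.5,-3.7,0,0,100],[-4.5,-3.7,0,0,100],[-4.5,-3.7,0,0,100],[-4.5,-3.7,0,0,100],[-4.5,-3.7,0,0,100],[-4.5,-3.7,0,0,100],[-4.5,-3.7,0,0,100]]' 40
python3 -m handwheel '[[-4.5,-3.7,0,0,100],[-4.5,-3.7,0,0,100],[-4.5,-3.7,0,0,100],[0,0,0,-0.14,100]]'
cat >> h.py <<'E'
def go(tx,ty,tz,yaw,st=None):
    "print remaining tool-frame shift (cm) and turn to put TCP at target with tool y at yaw"
    st=st or manip.read_state(); w,x,y,z=st['tcp_rot']; r=R.from_quat([x,y,z,w]).as_matrix()
    d=r.T@(np.array([tx,ty,tz])-st['eef_pos'])*100; cy=np.arctan2(r[1,1],r[0,1])
    print('t',round(st['t'],2),'pos',st['eef_pos'].round(4),'yaw',round(cy,3),'F',np.round(st['contact_force'],1),'w',round(st['width'],4),'shift cm',d.round(2),'turn',round(cy-yaw,3))
def pts(name,c,things):
    out={}
    for th,z in things:
        for d in manip.pinpoint(th,name)[:2]:
            p=d['pixel']; print(th,np.round(p,1),round(d['confidence'],2),ray(name,p[1],p[0],z,c).round(4))
E
python3 - <<'E'
from h import *
im,c=snap('wrist','w1.png'); go(.444,-.328,.2,2.56)
pts('wrist',c,(('gap',.023),('post_top',.022),('drive_end',.026),('drive',.018)))
E
```

```text
t: 1.8
eef_pos: [0.4219, 0.0928, 0.2322]
tcp_rot: [0.003, 0.16, 0.987, 0.002]
contact_force: [1.6, 0.7, -0.2]
width: 0.0853
t: 2.3
eef_pos: [0.5194, -0.0645, 0.2325]
tcp_rot: [0.004, 0.091, 0.996, 0.002]
contact_force: [-0.4, 0.5, -1.4]
width: 0.0852
t 2.35 pos [ 0.5184 -0.0632  0.2325] yaw 1.397 F [-0.3  0.3  0.1] w 0.0857 shift cm [  2.77 -27.39   3.11] turn -1.163
gap [151.1 322.9] 0.59 [ 0.5102 -0.0565  0.023 ]
post_top [126.9 319.5] 0.46 [ 0.4848 -0.0555  0.022 ]
post_top [149.9 346.1] 0.3 [ 0.5137 -0.0321  0.022 ]
drive_end [151.9 348.5] 0.74 [ 0.5154 -0.0302  0.026 ]
drive [150.7 422.2] 0.74 [0.5303 0.0484 0.018 ]
```

View pics/w1.png

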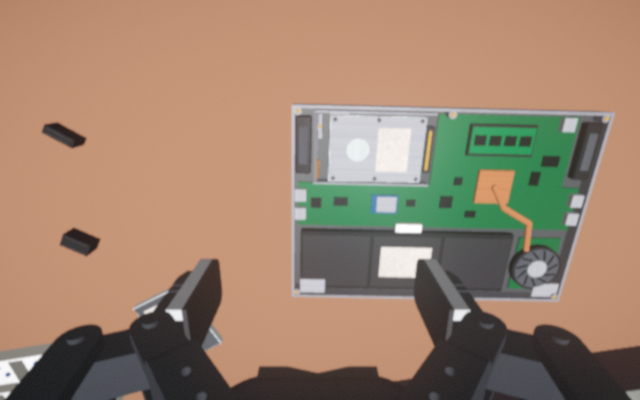

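Post_top is at wrist px (319,127), and the orange spring is near (319,167). So the post is in the -x half and the target is the +x half. Next, the spacer.

```bash
python3 -m handwheel '[[0.55,-5.5,0.6,0,100],[0.55,-5.5,0.6,0,100],[0.55,-5.5,0.6,0,100],[0.55,-5.5,0.6,0,100],[0.55,-5.5,0.6,0,100],[0,0,0.7,-0.17,100],[0,0,0.7,-0.17,100],[0,0,0.7,-0.17,100]]'
python3 -m handwheel '[[0,0,0.7,-0.17,100],[0,0,0.7,-0.17,100],[0,0,0.7,-0.17,100],[0,0,0,-0.17,100]]'
python3 - <<'E'
from h import *
im,c=snap('wrist','w2.png')
pts('wrist',c,(('spacer_mid',.013),))
for d in manip.cut_out('spacer_mid','wrist')[:2]:
    m=d['region']; print(d['confidence'],np.round(d['bbox'],1),m.sum())
    ct=max(cv2.findContours(m.astype(np.uint8),0,2)[0],key=cv2.contourArea)
    for z in(.023,):
        q=np.array([ray('wrist',p[0],p[1],z,c)[:2] for p in ct[:,0]],np.float32)
        print(cv2.minAreaRect((q*1000)))
go(.444,-.328,.1,2.56)
E
```

```text
t: 3.55
eef_pos: [0.4401, -0.3273, 0.1819]
tcp_rot: [0.007, -0.166, 0.986, -0.001]
contact_force: [-0.1, -0.6, 0.0]
width: 0.0852
t: 4.05
eef_pos: [0.4412, -0.3233, 0.1609]
tcp_rot: [0.006, -0.494, 0.869, -0.003]
contact_force: [-0.2, 0.7, 0.8]
width: 0.0849
spacer_mid [178.4 315.8] 0.72 [ 0.4453 -0.3245  0.013 ]
0.83 [318.4 181.   13.5  38.2] 488
((443.22662353515625, -325.56396484375), (36.55713653564453, 10.670954704284668), 48.64795684814453)
t 4.2 pos [ 0.4415 -0.3239  0.1613] yaw 2.596 F [ 0.1 -0.8  0.8] w 0.0855 shift cm [ 0.27 -0.36  6.13] turn 0.036
```

View pics/w2.png

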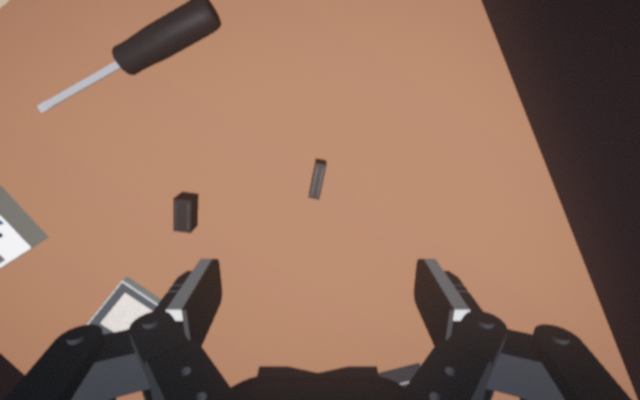

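The thin block is at wrist px (318,180) and its long axis is about 10° off the tool's x. I'll turn, go down and take one close look.

```bash
python3 -m handwheel '[[0.3,-0.1,4,0.17,100],[0,0,4.5,0,60],[0,0,0,0,50]]'
python3 - <<'E'
from h import *
im,c=snap('wrist','w3.png')
pts('wrist',c,(('spacer_mid',.013),))
for d in manip.cut_out('spacer_mid','wrist')[:2]:
    m=d['region']; print(d['confidence'],np.round(d['bbox'],1),m.sum())
    ct=max(cv2.findContours(m.astype(np.uint8),0,2)[0],key=cv2.contourArea)
    q=np.array([ray('wrist',p[0],p[1],.023,c)[:2] for p in ct[:,0]],np.float32)
    print(cv2.minAreaRect((q*1000)))
go(.4445,-.325,.014,2.42)
cv2.imwrite('pics/w3c.png',cv2.resize(im[100:400,120:520,::-1],(800,600)))
E
```

```text
t: 4.58
eef_pos: [0.4436, -0.3269, 0.0764]
tcp_rot: [0.007, -0.406, 0.914, -0.005]
contact_force: [-0.7, 0.9, 0.3]
width: 0.0511
spacer_mid [216.4 321.3] 0.76 [ 0.4454 -0.3237  0.013 ]
0.69 [323.  218.2  14.8  54.1] 879
((442.4479675292969, -325.7444763183594), (37.470245361328125, 9.607185363769531), 47.76484298706055)
t 4.72 pos [ 0.4459 -0.3294  0.0802] yaw 2.409 F [0.1 0.6 0.9] w 0.0428 shift cm [-0.17  0.54  6.61] turn -0.011
```

View pics/w3c.png

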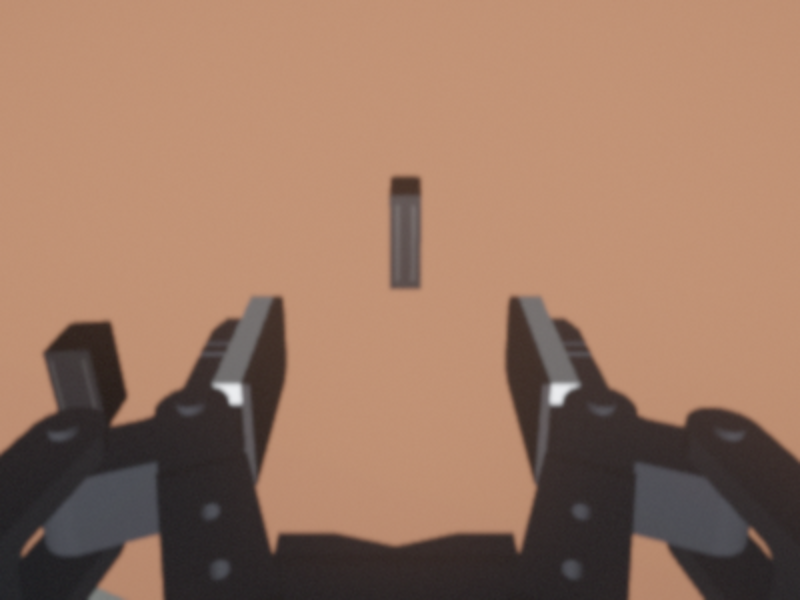

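Run:
```python
from h import *
im,c=snap('wrist','w4.png')
for d in manip.cut_out('spacer_mid','wrist')[:1]:
    m=d['region']; r,cc=np.where(m); print(cc.min(),cc.max(),r.min(),r.max())
    # near (bottom) edge and its 32mm: project candidate boxes
    lo=ray('wrist',(cc.min()+cc.max()+1)/2,r.max()+1,.023,c); hi=ray('wrist',(cc.min()+cc.max()+1)/2,r.min(),.003,c); print(lo.round(4),hi.round(4),'mid',((lo+hi)/2).round(4),np.linalg.norm((lo-hi)[:2]))
    mid=(lo+hi)/2
pts('wrist',c,(('spacer_mid',.013),))
go(mid[0],mid[1],.014,2.42)
```

```text
320 336 187 242
[ 0.4554 -0.3111  0.023 ] [ 0.4338 -0.3353  0.003 ] mid [ 0.4446 -0.3232  0.013 ] 0.03243648377742052
spacer_mid [214.9 327.9] 0.81 [ 0.4451 -0.3233  0.013 ]
t 4.88 pos [ 0.446  -0.3296  0.0802] yaw 2.41 F [ 0.5 -0.   0.3] w 0.0425 shift cm [-0.33  0.68  6.61] turn -0.01
```

```bash
python3 -m handwheel '[[-0.3,0.7,2,0,40],[0,0,2.6,0,40],[0,0,0,0,40]]' 40; python3 -c "
from h import *
go(.4446,-.3232,.014,2.41)"
```

```text
t: 5.25
eef_pos: [0.4458, -0.3249, 0.0369]
tcp_rot: [0.01, -0.407, 0.913, -0.011]
contact_force: [0.1, 0.3, 0.9]
width: 0.0345
t 5.25 pos [ 0.4458 -0.3249  0.0369] yaw 2.409 F [0.1 0.3 0.9] w 0.0345 shift cm [-0.03  0.27  2.28] turn -0.001
```

```bash
python3 -m handwheel '[[0,0.27,2.0,0,40],[0,0,0.2,0,40],[0,0,0,0,5],[0,0,0,0,5],[0,0,0,0,5]]' 40; python3 -c "
from h import *
go(.4446,-.3232,.014,2.41)"
```

```text
t: 5.88
eef_pos: [0.4475, -0.3265, 0.0207]
tcp_rot: [0.011, -0.407, 0.913, -0.015]
contact_force: [-0.5, -0.3, -1.1]
width: 0.0086
t 5.88 pos [ 0.4475 -0.3265  0.0207] yaw 2.408 F [-0.5 -0.3 -1.1] w 0.0086 shift cm [-0.04  0.46  0.65] turn -0.002
```

```bash
python3 -m handwheel '[[0,0,0,0,5]]'; python3 -c "
from h import *
im,c=snap('wrist','w5.png')
cv2.imwrite('pics/w5c.png',cv2.resize(im[150:400,220:420,::-1],(480,600)))
st=manip.read_state();w,x,y,z=st['tcp_rot'];print(R.from_quat([x,y,z,w]).as_matrix().round(3))
go(.4446,-.3232,.014,2.41)"
```

```text
t: 6.0
eef_pos: [0.4477, -0.3267, 0.021]
tcp_rot: [0.011, -0.406, 0.913, -0.015]
contact_force: [0.6, 0.4, 0.2]
width: 0.0086
[[-0.669 -0.742  0.033]
 [-0.743  0.669 -0.019]
 [-0.008 -0.037 -0.999]]
t 6.05 pos [ 0.4477 -0.3266  0.021 ] yaw 2.408 F [ 0.1  1.5 -0.2] w 0.0083 shift cm [-0.04  0.48  0.68] turn -0.002
```

View pics/w5c.png

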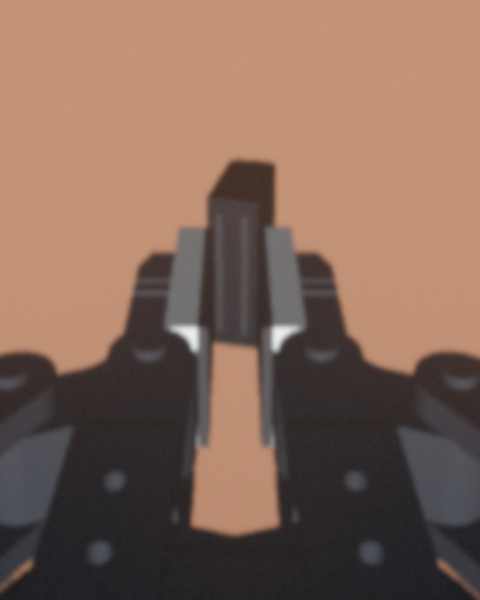

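The block is pinched only by its top edge and is leaning. I'll release, re-centre, go lower and regrip.

```bash
python3 -m handwheel '[[0,0,0,0,45],[0,0,0,0,45],[0,0.5,0,0,40]]' 40; python3 -c "
from h import *
im,c=snap('wrist','w6.png')
cv2.imwrite('pics/w6c.png',cv2.resize(im[150:400,220:420,::-1],(480,600)))
pts('wrist',c,(('spacer_mid',.013),))
for d in manip.cut_out('spacer_mid','wrist')[:1]:
    r,cc=np.where(d['region']); print(cc.min(),cc.max(),r.min(),r.max())
st=manip.read_state();w,x,y,z=st['tcp_rot'];print(R.from_quat([x,y,z,w]).as_matrix()[2].round(3))
go(.4446,-.3232,.014,2.41)"
```

```text
t: 6.42
eef_pos: [0.444, -0.3233, 0.0208]
tcp_rot: [0.011, -0.406, 0.913, -0.015]
contact_force: [0.7, -0.3, -0.3]
width: 0.0344
spacer_mid [250.4 317.5] 0.91 [ 0.4442 -0.3247  0.013 ]
304 326 217 292
[-0.009 -0.037 -0.999]
t 6.58 pos [ 0.4436 -0.3229  0.0207] yaw 2.408 F [ 0.7  0.1 -0.5] w 0.0341 shift cm [-0.04 -0.07  0.67] turn -0.002
```

View pics/w6c.png

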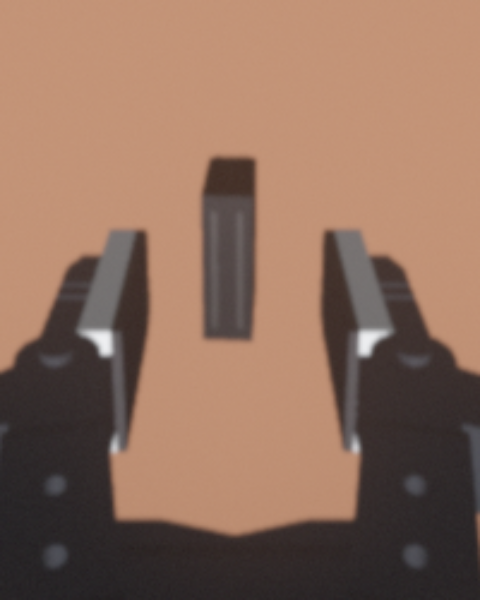

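```bash
python3 -m handwheel '[[0.1,-0.16,0.6,0,35],[0,0,0,0,35]]' 40; python3 -c "
from h import *
go(.4442,-.3247,.0135,2.41)"
```

```text
t: 6.82
eef_pos: [0.4444, -0.3251, 0.0144]
tcp_rot: [0.011, -0.406, 0.913, -0.015]
contact_force: [0.7, 0.6, -1.0]
width: 0.0299
t 6.83 pos [ 0.4444 -0.3251  0.0144] yaw 2.408 F [ 0.7  0.6 -1. ] w 0.0299 shift cm [-0.01  0.04  0.09] turn -0.002
```

```bash
python3 -m handwheel '[[0,0,0,0,5],[0,0,0,0,5],[0,0,0,0,5],[0,0,0,0,5],[0,0,-2,0,5],[0,0,-3,0,5],[0,0,-3,0,5],[0,0,0,0,5]]' 40; python3 -c "
from h import *
im,c=snap('wrist','w7.png')
cv2.imwrite('pics/w7c.png',cv2.resize(im[150:400,220:420,::-1],(480,600)))
st=manip.read_state();w,x,y,z=st['tcp_rot'];print(R.from_quat([x,y,z,w]).as_matrix()[2].round(3))
go(.524,-.058,.09,1.385)"
```

```text
t: 7.82
eef_pos: [0.4414, -0.3233, 0.096]
tcp_rot: [0.011, -0.406, 0.913, -0.015]
contact_force: [0.6, 0.5, -0.2]
width: 0.0088
[-0.009 -0.034 -0.999]
t 7.88 pos [ 0.4408 -0.3227  0.0947] yaw 2.408 F [-0.   0.7 -0.3] w 0.0085 shift cm [-25.23  11.55   0.3 ] turn 1.023
```

View pics/w7c.png

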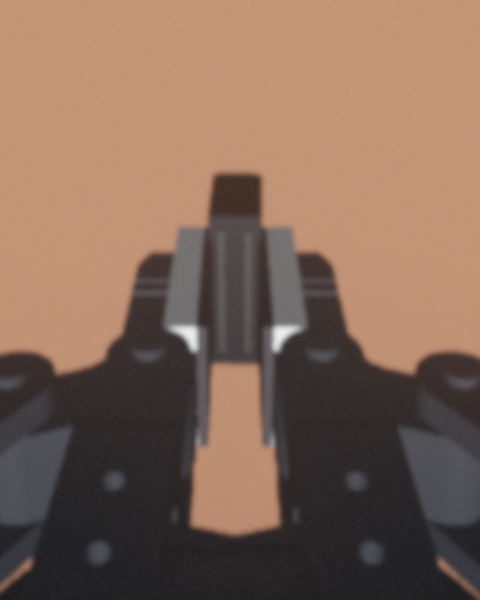

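The block is held straight and square in the pads. Now above the gap's +x half.

```bash
python3 -m handwheel '[[-5.1,2.35,0,0,5],[-5.1,2.35,0,0,5],[-5.1,2.35,0,0,5],[-5.1,2.35,0,0,5],[-5.1,2.35,0,0,5],[0,0,0,0.18,5],[0,0,0,0.18,5],[0,0,0,0.18,5]]' 
python3 -m handwheel '[[0,0,0,0.18,5],[0,0,0,0.18,5],[0,0,0,0.18,5],[0,0,0,0,5]]'
python3 -c "
from h import *
manip.snapshot('top')
im,c=snap('wrist','w8.png')
cv2.imwrite('pics/w8c.png',cv2.resize(im[130:330,190:450,::-1],(780,600),interpolation=cv2.INTER_CUBIC))
pts('wrist',c,(('gap',.023),('post_top',.022),('drive_end',.026),('drive',.018),('laptop',.003),('spacer_mid',.1)))
st=manip.read_state();w,x,y,z=st['tcp_rot'];print(R.from_quat([x,y,z,w]).as_matrix().round(3))
go(.5246,-.0583,.06,1.385)"
```

```text
t: 8.88
eef_pos: [0.5229, -0.0447, 0.084]
tcp_rot: [0.01, -0.14, 0.99, -0.008]
contact_force: [-0.5, -0.2, 0.4]
width: 0.0085
t: 9.38
eef_pos: [0.5197, -0.0437, 0.079]
tcp_rot: [0.008, 0.137, 0.991, -0.005]
contact_force: [0.2, 0.1, -0.2]
width: 0.0086
gap [203.4 296.7] 0.87 [ 0.509 -0.055  0.023]
post_top [166.7 287. ] 0.87 [ 0.4849 -0.0539  0.022 ]
drive_end [199.7 334.7] 0.81 [ 0.5119 -0.0311  0.026 ]
drive [188.  462.4] 0.67 [0.5287 0.0484 0.018 ]
laptop [270.5 480.5] 0.65 [0.6031 0.0577 0.003 ]
spacer_mid [261.8 318.6] 0.76 [ 0.5096 -0.0403  0.1   ]
[[-0.962  0.272  0.016]
 [ 0.272  0.962 -0.012]
 [-0.019 -0.007 -1.   ]]
t 9.78 pos [ 0.5205 -0.0439  0.0801] yaw 1.296 F [-0.5  0.1 -0.6] w 0.0084 shift cm [-0.75 -1.26  2.04] turn -0.089
```

View pics/w8c.png

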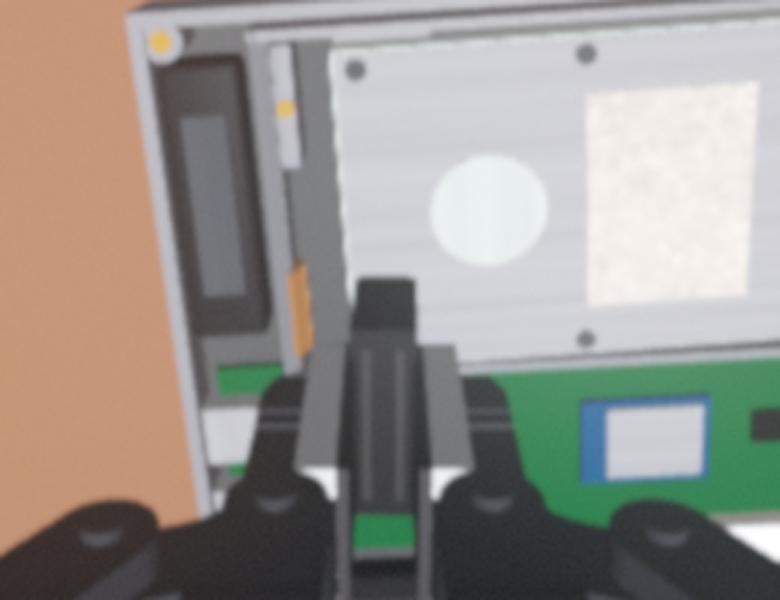

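```bash
cat > fit.py <<'E'
from h import *
st=manip.read_state(); c=cam('wrist',st)
def P(x,y,z): return ray('wrist',190+x/3,130+y/3,z,c)[:2]
d=[P(330,50,.0268),P(349,290,.0268)]
w=[P(271,45,.023),P(293,290,.023)]
for n,e in(('drive',d),('wall',w)):
    v=e[0]-e[1]; print(n,np.round(e,4),'axis',np.arctan2(-v[1],-v[0]).round(3))
print('insert',P(285,110,.022),'post lo/hi',P(285,170,.022),P(280,45,.022), 'spring',P(302,265,.02),P(306,355,.02))
g=np.array([.5102,-.0558]);yaw=-.19
ax=np.array([np.cos(yaw),np.sin(yaw)]);ay=np.array([-ax[1],ax[0]])
for p in d+w+[P(285,110,.022)]: print('along',((p-g)@ax*1000).round(1),'across',((p-g)@ay*1000).round(1))
# block top front/back edges; top is at TCP +9mm
zt=st['eef_pos'][2]+.0086
M=np.eye(3);q=st['tcp_rot'];r=R.from_quat([q[1],q[2],q[3],q[0]]).as_matrix()
for p in ((385,332),(382,512)):
    a=np.append(P(*p,zt),zt); print('block top in tool mm',(r.T@(a-st['eef_pos'])*1000).round(1))
E
python3 fit.py
```

```text
drive [[ 0.4755 -0.0424]
 [ 0.5258 -0.0534]] axis -0.214
wall [[ 0.472  -0.0539]
 [ 0.5242 -0.0657]] axis -0.223
insert [ 0.48568772 -0.05539562] post lo/hi [ 0.49797526 -0.05929273] [ 0.47265484 -0.0523117 ] spring [ 0.52026409 -0.06268551] [ 0.54151198 -0.06835166]
along -36.6 across 6.6
along 14.9 across 5.3
along -37.9 across -5.3
along 15.6 across -7.1
along -24.1 across -4.2
block top in tool mm [13.8  0.3 -8.9]
block top in tool mm [-17.7  -0.1  -8.3]
```

```bash
python3 -m handwheel '[[-0.3,-1.4,1,-0.08,5],[0,0,1.5,0,5],[0,0,0.6,0,5],[0,0,0,0,5],[0,0,0,0,5]]'; python3 -c "
from h import *
go(.5205,-.0583,.042,1.37)"
```

```text
t: 10.4
eef_pos: [0.5203, -0.0578, 0.0481]
tcp_rot: [0.009, 0.097, 0.995, -0.005]
contact_force: [-0.1, -0.7, 0.4]
width: 0.0085
t 10.4 pos [ 0.5203 -0.0578  0.0481] yaw 1.376 F [-0.1 -0.7  0.4] w 0.0085 shift cm [-0.02 -0.04  0.61] turn 0.006
```

```bash
python3 -m handwheel '[[0,-0.05,0.6,0,5],[0,0,0,0,5]]'; python3 -c "
from h import *
im,c=snap('wrist','w9.png')
cv2.imwrite('pics/w9c.png',cv2.resize(im[130:330,190:450,::-1],(780,600),interpolation=cv2.INTER_CUBIC))
go(.5205,-.0583,.042,1.37)"
```

```text
t: 10.65
eef_pos: [0.5206, -0.0582, 0.0421]
tcp_rot: [0.009, 0.097, 0.995, -0.005]
contact_force: [0.4, 0.5, 0.2]
width: 0.0083
t 10.7 pos [ 0.5209 -0.0583  0.0423] yaw 1.376 F [-0.4 -0.4 -0.1] w 0.0085 shift cm [ 0.04 -0.01  0.03] turn 0.006
```

View pics/w9c.png

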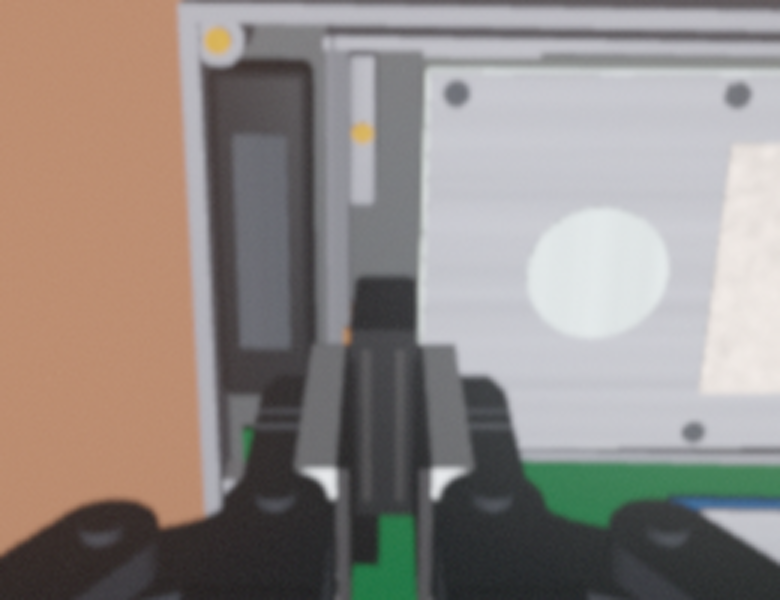

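The block's leading end, cols 352–415 at row 280, sits centred in the gap at cols 348–418. It's clear of the post, which ends at row 205. Inserting.

```bash
python3 -m handwheel '[[0,0,0.5,0,5],[0,0,0.4,0,5],[0,0,0,0,5]]'; python3 -m handwheel '[[0,0,0.35,0,5],[0,0,0,0,5]]'; python3 -c "
from h import *
go(.5205,-.0583,.0285,1.37)"
```

```text
t: 11.08
eef_pos: [0.5211, -0.0584, 0.0328]
tcp_rot: [0.009, 0.097, 0.995, -0.005]
contact_force: [-0.2, -0.4, 0.2]
width: 0.0084
t: 11.32
eef_pos: [0.5213, -0.0583, 0.0291]
tcp_rot: [0.009, 0.097, 0.995, -0.005]
contact_force: [-0.6, 1.2, -0.0]
width: 0.0084
t 11.32 pos [ 0.5213 -0.0583  0.0291] yaw 1.376 F [-0.6  1.2 -0. ] w 0.0084 shift cm [ 0.08 -0.01  0.06] turn 0.006
```

```bash
python3 -m handwheel '[[0.05,0,0.15,0,5],[0,0,0.1,0,5],[0,0,0,0,5]]'; python3 -m handwheel '[[0,0,0.12,0,5],[0,0,0,0,5]]'
```

```text
t: 11.7
eef_pos: [0.5211, -0.0583, 0.0269]
tcp_rot: [0.01, 0.097, 0.995, -0.005]
contact_force: [-1.4, 1.0, 3.7]
width: 0.0083
t: 11.95
eef_pos: [0.5211, -0.0584, 0.0259]
tcp_rot: [0.01, 0.097, 0.995, -0.005]
contact_force: [-0.9, 0.0, 2.9]
width: 0.0086
```

```bash
python3 -m handwheel '[[0,0,0,0,18],[0,0,0,0,18],[0,0,-2,0,18],[0,0,-1,0,18],[0,0,0,0,0],[0,0,0,0,0],[0,0,0,0,0]]' 40; python3 -c "
from h import *
im,c=snap('wrist','w10.png')
cv2.imwrite('pics/w10c.png',cv2.resize(im[130:330,190:450,::-1],(780,600),interpolation=cv2.INTER_CUBIC))
go(.5205,-.0583,.036,1.37)"
```

```text
t: 12.82
eef_pos: [0.5196, -0.0579, 0.0549]
tcp_rot: [0.009, 0.097, 0.995, -0.005]
contact_force: [0.3, -0.4, -0.1]
width: 0.0004
t 12.88 pos [ 0.5196 -0.0579  0.0549] yaw 1.376 F [-0.2 -0.1 -0. ] w 0.0002 shift cm [-0.06 -0.    1.89] turn 0.006
```

View pics/w10c.png

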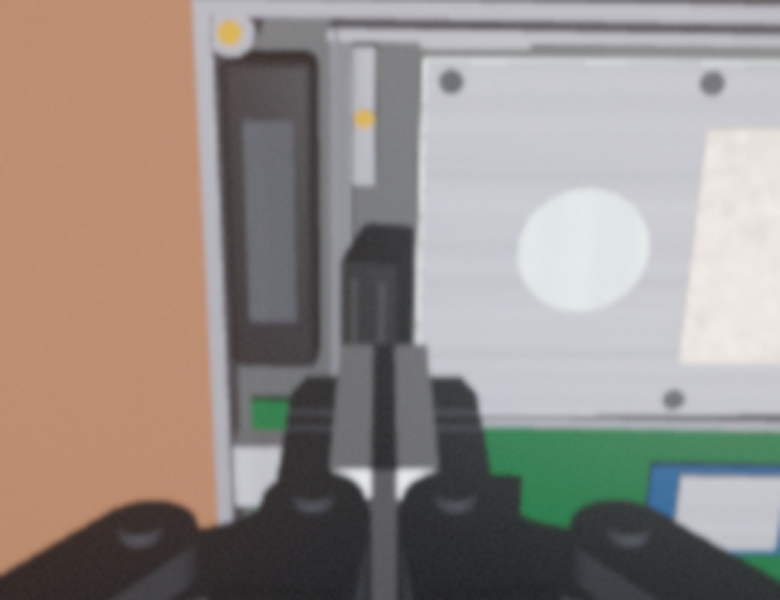

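The block stands in the gap, leaning slightly, at cols 343–413. Its front is at row 225, clear of the post end at row 187. Now I'll push it down with shut fingers.

```bash
python3 -m handwheel '[[-0.1,0,1.2,0,0],[0,0,0.6,0,0],[0,0,0.2,0,0],[0,0,0.1,0,0]]'; python3 -m handwheel '[[0,0,0.15,0,0],[0,0,0.15,0,0]]';  python3 -m handwheel '[[0,0,0.15,0,0],[0,0,0.15,0,0]]'
```

```text
t: 13.38
eef_pos: [0.5206, -0.0581, 0.0315]
tcp_rot: [0.008, 0.097, 0.995, -0.005]
contact_force: [0.4, 0.2, -0.1]
width: -0.0
t: 13.62
eef_pos: [0.5215, -0.058, 0.0294]
tcp_rot: [0.009, 0.097, 0.995, -0.004]
contact_force: [-3.6, 4.7, 23.4]
width: -0.0002
t: 13.88
eef_pos: [0.522, -0.0571, 0.0293]
tcp_rot: [0.01, 0.097, 0.995, -0.004]
contact_force: [-5.5, 5.7, 21.6]
width: -0.0002
```

```bash
python3 -m handwheel '[[0,0,-2,0,0],[0,0,-2,0,0],[1.3,2.45,0,0,0],[0,0,0,0,0],[0,0,0,0,0]]'; python3 -c "
from h import *
im,c=snap('wrist','w11.png')
cv2.imwrite('pics/w11c.png',cv2.resize(im[130:330,190:450,::-1],(780,600),interpolation=cv2.INTER_CUBIC))
pts('wrist',c,(('drive_end',.026),('spacer_mid',.019),('gap',.023)))
go(.514,-.0305,.03,1.37)"
```

```text
t: 14.5
eef_pos: [0.5134, -0.0303, 0.0709]
tcp_rot: [0.011, 0.097, 0.995, -0.004]
contact_force: [0.3, -0.5, -0.6]
width: 0.0002
drive_end [220.  319.9] 0.71 [ 0.5131 -0.0292  0.026 ]
spacer_mid [240.9 276.3] 0.92 [ 0.5252 -0.0601  0.019 ]
gap [215.5 275.9] 0.84 [ 0.5064 -0.0554  0.023 ]
t 14.7 pos [ 0.5131 -0.0304  0.0707] yaw 1.376 F [-0.3 -0.1  0.4] w 0.0001 shift cm [-0.    0.03  4.07] turn 0.006
```

View pics/w11c.png

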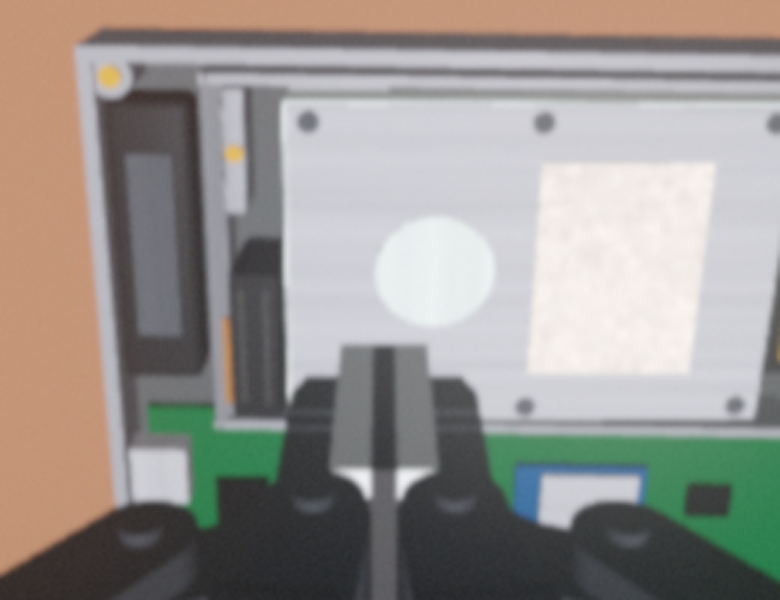

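The block sits seated against the drive at cols 233–283, with the spring compressed behind it. Now I'll press the drive.

```bash
python3 -m handwheel '[[0,0,2,0,0],[0,0,1.5,0,0],[0,0,0.5,0,0],[0,0,0,0,0]]'; python3 -m handwheel '[[0,0,0.25,0,0],[0,0,0.15,0,0]]'; python3 -m handwheel '[[0,0,0.15,0,0]]'
```

```text
t: 15.2
eef_pos: [0.5144, -0.0318, 0.0292]
tcp_rot: [0.01, 0.098, 0.995, -0.004]
contact_force: [1.1, -0.7, -0.0]
width: 0.0
t: 15.45
eef_pos: [0.5149, -0.032, 0.0258]
tcp_rot: [0.011, 0.098, 0.995, -0.004]
contact_force: [-1.9, -0.3, 4.6]
width: 0.0001
t: 15.58
eef_pos: [0.5149, -0.032, 0.0247]
tcp_rot: [0.011, 0.098, 0.995, -0.004]
contact_force: [-2.5, -0.2, 5.9]
width: -0.0003
```

```bash
python3 -m handwheel '[[0,0,0.12,0,0]]'; python3 -m handwheel '[[0,0,0.12,0,0]]'; python3 -m handwheel '[[0,0,0.1,0,0]]'
```

```text
t: 15.7
eef_pos: [0.5149, -0.0321, 0.0239]
tcp_rot: [0.011, 0.098, 0.995, -0.004]
contact_force: [-2.9, 0.2, 6.5]
width: 0.0
t: 15.82
eef_pos: [0.5148, -0.0321, 0.0232]
tcp_rot: [0.011, 0.098, 0.995, -0.005]
contact_force: [-2.3, 0.1, 5.9]
width: 0.0002
t: 15.95
eef_pos: [0.5149, -0.0322, 0.0229]
tcp_rot: [0.011, 0.098, 0.995, -0.005]
contact_force: [-5.4, 0.5, 14.0]
width: -0.0007
```

```bash
python3 -c "
from h import *
for k in range(4):
    im,c=snap('wrist','w12.png')
    go(.514,-.0305,.023,1.37)
pts('wrist',c,(('spacer_mid',.019),))
go(.514,-.0305,.023,1.37)"
```

```text
t 16.0 pos [ 0.5149 -0.0322  0.0229] yaw 1.375 F [-4.8  0.6 12.4] w 0.0002 shift cm [ 0.12  0.15 -0.01] turn 0.005
t 16.05 pos [ 0.5149 -0.0322  0.0229] yaw 1.375 F [-3.9  0.4 10.1] w 0.0002 shift cm [ 0.12  0.15 -0.01] turn 0.005
t 16.1 pos [ 0.5149 -0.0322  0.023 ] yaw 1.375 F [-4.   0.7 10.5] w 0.0002 shift cm [ 0.12  0.14 -0.01] turn 0.005
t 16.15 pos [ 0.5149 -0.0322  0.023 ] yaw 1.375 F [-3.5  1.1 10.8] w -0.0003 shift cm [ 0.12  0.14 -0.01] turn 0.005
spacer_mid [279.1 269.6] 0.69 [ 0.524  -0.0588  0.019 ]
spacer_mid [259.5 319.6] 0.4 [ 0.5178 -0.0318  0.019 ]
t 16.2 pos [ 0.5149 -0.0322  0.023 ] yaw 1.375 F [-4.6 -0.4  9.8] w 0.0001 shift cm [ 0.12  0.15 -0.01] turn 0.005
```

```bash
python3 -c "
from h import *
manip.hand_in(); go(.514,-.0305,.023,1.37)"
```

```text
the job is handed in; nothing more can be done
the job is handed in; nothing more can be done
```

The thin block is in the gap and the drive is pressed flush. I handed the job in at about 16 s with the arm still holding the drive down.

- **End block:** I put it upright in the +x half of the gap, since the screw post is in the -x half. I then pushed it down with shut fingers until it hit a firm stop at about 22 N. The fingertips read z = 29.3 mm there; fully home is 29.0 mm. A later picture showed it upright against the drive with the spring pushed in behind it.
- **Drive:** I pressed it at about 6 N until it met its firm stop at z = 23.0 mm, which is rim height. The press there was 14 N at first and settled to a steady 10 N or so, which is the hold at hand-in.

**What went wrong along the way:**
- **First grip:** it caught only the block's top edge and tipped it, so I released it and gripped it again lower down.
- **Tool tilt:** the tool drifted 1 to 2 degrees off vertical during the moves. The block leaned slightly when first released and straightened as I pushed it home.
- **Last check on the block:** after pressing the drive I had no pictures left to view. That check was only a point detection, which put the block within 2 mm of where it was before. It also gave a second, weaker hit (0.4 confidence) at the fingertips, which I took to be false.

I didn't touch the other things on the bench.

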